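# Move lapped valve spools from their sleeves to the drip rack in the same order

## Task

Each spool is lapped to its own sleeve, and once they are apart only their order tells which belongs to which. Draw the four spools out of their sleeves and stand them in the white drip rack in the same order, counted on both racks from the end with the brass stud: the spool nearest the sleeve rack's stud goes into the hole nearest the drip rack's stud, and so on. Keep the spools upright, lower each to the bottom of its hole before letting go and never drop or tip one.

Things in the scene. Friction and masses are not known exactly. Their poses are not given: they have to be found in the camera images.
- spool_hex: turned steel valve spool, 84 mm long, 80 g, at the start upright in its sleeve. Origin: centre of its foot, z up along it. Shank 16 mm thick from 0 to 48 mm, collar 26 mm thick from 48 to 52 mm (rests on the sleeve's top), head to grip from 52 to 84 mm: a hexagon, 14 mm across flats (16 mm over corners).
- spool_slim: turned steel valve spool, 84 mm long, 80 g, at the start upright in its sleeve. Origin: centre of its foot, z up along it. Shank 16 mm thick from 0 to 48 mm, collar 26 mm thick from 48 to 52 mm (rests on the sleeve's top), head to grip from 52 to 84 mm: a slim round pin 10 mm thick, the thinnest of the four.
- spool_knob: turned steel valve spool, 84 mm long, 80 g, at the start upright in its sleeve. Origin: centre of its foot, z up along it. Shank 16 mm thick from 0 to 48 mm, collar 26 mm thick from 48 to 52 mm (rests on the sleeve's top), head to grip from 52 to 84 mm: a round knurled knob 20 mm thick, the thickest of the four.
- spool_bored: turned steel valve spool, 84 mm long, 80 g, at the start upright in its sleeve. Origin: centre of its foot, z up along it. Shank 16 mm thick from 0 to 48 mm, collar 26 mm thick from 48 to 52 mm (rests on the sleeve's top), head to grip from 52 to 84 mm: round, 14 mm thick, with a dark 8 mm bore in its end.
- sleeve_hex: the sleeve of spool_hex, which stands in it at the start: upright steel tube, 32 mm outside, bore 20 mm, black O-rings, clamped in the sleeve rack (immovable); all four look alike. Origin: on its axis at bench height, z up. Its top is 64 mm, the foot of the spool in it 16 mm and the spool's top 100 mm above the bench.
- sleeve_slim: the sleeve of spool_slim, which stands in it at the start: upright steel tube, 32 mm outside, bore 20 mm, black O-rings, clamped in the sleeve rack (immovable); all four look alike. Origin: on its axis at bench height, z up. Its top is 64 mm, the foot of the spool in it 16 mm and the spool's top 100 mm above the bench.
- sleeve_knob: the sleeve of spool_knob, which stands in it at the start: upright steel tube, 32 mm outside, bore 20 mm, black O-rings, clamped in the sleeve rack (immovable); all four look alike. Origin: on its axis at bench height, z up. Its top is 64 mm, the foot of the spool in it 16 mm and the spool's top 100 mm above the bench.
- sleeve_bored: the sleeve of spool_bored, which stands in it at the start: upright steel tube, 32 mm outside, bore 20 mm, black O-rings, clamped in the sleeve rack (immovable); all four look alike. Origin: on its axis at bench height, z up. Its top is 64 mm, the foot of the spool in it 16 mm and the spool's top 100 mm above the bench.
- sleeve_rack: aluminium block, 66 x 236 mm, 33 mm high, that holds the four sleeves in a row; immovable. Origin: on the bench under its centre. Places 1 to 4 at x = 0, y = -75, -25, 25, 75 mm; a brass stud (16 mm thick, 18 mm high) on top at y = -102 mm marks the end of place 1. Which sleeve is at which place varies. Spools leave the sleeves after 48 mm straight up.
- drip_rack: white plastic block, 66 x 236 mm, 47 mm high, immovable. Origin: on the bench under its centre. Places 1 to 4 at x = 0, y = -75, -25, 25, 75 mm; a brass stud (16 mm thick, 18 mm high) on top at y = -102 mm marks the end of place 1. Each place is a blind hole, 26 mm wide, countersunk to 32 mm, floor 11 mm above the bench; a spool stands loosely in it on its foot.

How it is judged:
At the end, for the whole second after the job is handed in: Every spool stands on the floor of the drip-rack hole that has the same number, counted from the stud, as its sleeve has in the sleeve rack: foot within 10 mm of the hole's centre in x and y and 5 mm of its floor, leaning less than 0.4 rad, at rest and released (x of spool_hex in the frame of drip_rack between -0.01 and 0.01 m and z of spool_hex in the frame of drip_rack between 0.006 and 0.016 m and angle between each of spool_hex, spool_slim, spool_knob, spool_bored's own z axis and vertical below 0.4 rad and linear speed of each of spool_hex, spool_slim, spool_knob, spool_bored below 0.02 m/s and angular speed of each of spool_hex, spool_slim, spool_knob, spool_bored below 0.2 rad/s and ((y of sleeve_hex in the frame of sleeve_rack between -0.087 and -0.063 m and y of spool_hex in the frame of drip_rack between -0.085 and -0.065 m) or (y of sleeve_hex in the frame of sleeve_rack between -0.037 and -0.013 m and y of spool_hex in the frame of drip_rack between -0.035 and -0.015 m) or (y of sleeve_hex in the frame of sleeve_rack between 0.013 and 0.037 m and y of spool_hex in the frame of drip_rack between 0.015 and 0.035 m) or (y of sleeve_hex in the frame of sleeve_rack between 0.063 and 0.087 m and y of spool_hex in the frame of drip_rack between 0.065 and 0.085 m)) and x of spool_slim in the frame of drip_rack between -0.01 and 0.01 m and z of spool_slim in the frame of drip_rack between 0.006 and 0.016 m and ((y of sleeve_slim in the frame of sleeve_rack between -0.087 and -0.063 m and y of spool_slim in the frame of drip_rack between -0.085 and -0.065 m) or (y of sleeve_slim in the frame of sleeve_rack between -0.037 and -0.013 m and y of spool_slim in the frame of drip_rack between -0.035 and -0.015 m) or (y of sleeve_slim in the frame of sleeve_rack between 0.013 and 0.037 m and y of spool_slim in the frame of drip_rack between 0.015 and 0.035 m) or (y of sleeve_slim in the frame of sleeve_rack between 0.063 and 0.087 m and y of spool_slim in the frame of drip_rack between 0.065 and 0.085 m)) and x of spool_knob in the frame of drip_rack between -0.01 and 0.01 m and z of spool_knob in the frame of drip_rack between 0.006 and 0.016 m and ((y of sleeve_knob in the frame of sleeve_rack between -0.087 and -0.063 m and y of spool_knob in the frame of drip_rack between -0.085 and -0.065 m) or (y of sleeve_knob in the frame of sleeve_rack between -0.037 and -0.013 m and y of spool_knob in the frame of drip_rack between -0.035 and -0.015 m) or (y of sleeve_knob in the frame of sleeve_rack between 0.013 and 0.037 m and y of spool_knob in the frame of drip_rack between 0.015 and 0.035 m) or (y of sleeve_knob in the frame of sleeve_rack between 0.063 and 0.087 m and y of spool_knob in the frame of drip_rack between 0.065 and 0.085 m)) and x of spool_bored in the frame of drip_rack between -0.01 and 0.01 m and z of spool_bored in the frame of drip_rack between 0.006 and 0.016 m and ((y of sleeve_bored in the frame of sleeve_rack between -0.087 and -0.063 m and y of spool_bored in the frame of drip_rack between -0.085 and -0.065 m) or (y of sleeve_bored in the frame of sleeve_rack between -0.037 and -0.013 m and y of spool_bored in the frame of drip_rack between -0.035 and -0.015 m) or (y of sleeve_bored in the frame of sleeve_rack between 0.013 and 0.037 m and y of spool_bored in the frame of drip_rack between 0.015 and 0.035 m) or (y of sleeve_bored in the frame of sleeve_rack between 0.063 and 0.087 m and y of spool_bored in the frame of drip_rack between 0.065 and 0.085 m))); the robot touches nothing.
It fails at once if a spool is dropped: it falls faster than 0.7 m/s while no finger holds it (a free fall of some 25 mm) ((contact force between the fingers and spool_hex below 0.05 N and linear speed of spool_hex above 0.7 m/s) or (contact force between the fingers and spool_slim below 0.05 N and linear speed of spool_slim above 0.7 m/s) or (contact force between the fingers and spool_knob below 0.05 N and linear speed of spool_knob above 0.7 m/s) or (contact force between the fingers and spool_bored below 0.05 N and linear speed of spool_bored above 0.7 m/s)).
It fails at once if a spool is tipped over (leans more than 0.9 rad) (angle between any of spool_hex, spool_slim, spool_knob, spool_bored's own z axis and vertical above 0.9 rad).
It also fails if it takes over 128 s, if anything falls off the work surface, if the arm or the gripper's body presses on something with over 40 N, if the wrist force passes 120 N, or if a joint passes its speed limit or range.

## Robot

A 6-joint arm with a two-finger parallel gripper is mounted at the origin on a cart in front of the work surface, level with it; the furniture and walls round the work are solid. World frame = base frame: x ahead of the robot, y to its left, z up, the work surface at z = 0. Lengths are in m, angles in rad, forces in N, time in s.
With the tool pointing down it reaches from about 0.425 to 1.125 m from the base axis. Payload 14.9 kg.
Tool frame: the origin (TCP) lies on the centre line of the jaws, within the pads' length; the fingertips stand 14 mm ahead of it and the grasp point (between the pads) lies 5 mm behind it; z points along the fingers, y is the line along which they close (so a half turn about z gives the same grasp; the last joint's range is limited). The gripper opens to 91 mm and grips with 3 to 60 N. Pads are 32 mm wide; open, the fingers measure 118 mm over their backs; the gripper's body (76 mm by 178 mm) begins 60 mm behind the grasp point.
Start: joints at [-1.235, 0.379, 1.734, -0, 1.028, -0.033], TCP at [0.252, -0.653, 0.204] pointing down, gripper open.
Joint ranges: [-2.77, 2.77], [-0.74, 2.19], [0, 2.66], [-1.06, 4.2], [0.31, 2.87], [-3.08, 3.08]. Speed limits (rad/s): [1.89, 1.89, 2.39, 3.14, 3.14, 3.14].

## Interface

Orientations are given as a unit quaternion [x, y, z, w].
In Python, from cell import robot, viewer gives the robot as it stands. The module is installed in compiled form; this text tells all that it offers.
- The arm moves only by the tool arm_command, never from a script. Its argument "steps" is a list that holds one entry, the list of rows, each a list of 7 numbers: the shift along the tool's x, y, z in cm, then the turn, a rotation vector about the tool's x, y, z in rad, then the closure, from 0 (fully open) to 1 (shut). A call has 1 to 12 rows; each row shifts and turns the commanded pose from where the row before left it, along the tool's axes as they then stand; what a row does not reach is not made up. A row lasts 1/10 s, in which the tool goes at most 50 mm and 8.59 degrees, less where a joint would pass 70% of its speed; a pose out of reach is approached as far as the arm can. A call is refused whole if a number of a shift passes 5 or a number of a turn 0.15, either way. A call with a gripper value outside its range is refused whole. The fingers move at their own pace and stop on an object; "force" is the grip in N (left out, the last holds). Time passes only in rows, so rows that do not move let the fingers close. It gives the time, the measured TCP pose, the force, the opening and the grip force at its end, in the units of the state.
- robot.sense(): the state, without advancing time (a new reading comes with each control period).
- viewer.capture(name): name is "scene" or "top" or "wrist"; returns (picture, depth): 480x640x3 uint8, red, green, blue; 480x640 float32, m along the optical axis (not along the pixel's ray), 0 where there is no reading.
- viewer.calibration(name): a dict with "mtx" (3x3 intrinsics, pixels), "dist" ([k1, k2, p1, p2, k3] as OpenCV has them; the pictures are not rectified), "R" (3x3) and "t" (3): a world point X has camera coordinates R X + t; the wrist camera has in their place "T_tool_cam" (4x4, takes a point from camera to tool coordinates, whose origin is the TCP and whose axes are the flange's). Camera axes: x right, y down, z forward; pixel columns grow to the right and rows downward; lengths in m; the calibration is good to about 2 mm. A picture is of the moment at which its call begins: read the wrist's pose just before it. calibration takes no time and is no camera call.
- robot.close_job(): hands the job in; it is judged then, once.
The state is a dict: "time": time; "joint_pos": joint angles; "qd": joint speeds; "joint_efforts": joint torques, N m; "tcp_pos": TCP position; "eef_rot": TCP orientation; "force": force on the tool from outside, world axes, zero at the start; "moment": the same for the moment, N m; "grip_width": opening from 0.0 (shut) to 1.0 (fully open); "gripper_force": force on a finger pad.
Only numpy, scipy, OpenCV 4.12 (cv2) and the standard library are available. Lean on these libraries where they do the work, as an engineer would, in place of code of your own. Each camera call takes 0.05 s, during which the arm holds its last target. There are 200 camera calls.

## Working session

There is one attempt and no reset: what is moved stays moved. The work goes in short steps, Python scripts to look and compute and a tool call to move; the robot and the scene stay as the last step left them, time stands still between calls to the robot, and variables do not carry over. Pictures are saved under pics/ and viewed, at most 14 in all, crops included, and the job is handed in when it is done.

Besides the shell and the picture viewer there is one more tool, called as name(argument=value, ...) on one line, values as JSON. arm_command: Moves the arm, as the interface text tells. Its arguments: {"type":"object","properties":{"steps":{"type":"array"},"force":{"type":"number"}},"required":["steps"]}

```bash
mkdir -p pics; python3 - <<'E'
from cell import robot, viewer
import cv2,numpy as np
s=robot.sense(); print({k:np.round(v,3).tolist() for k,v in s.items()})
for n in("top","scene"):
    p,d=viewer.capture(n); cv2.imwrite(f"pics/{n}0.png",p[:,:,::-1]); np.savez(f"{n}0.npz",p=p,d=d)
    c=viewer.calibration(n); print(n,{k:np.round(v,3).tolist() for k,v in c.items()})
print(viewer.calibration("wrist"))
E
```

```text
{'time': 0.0, 'joint_pos': [-1.235, 0.379, 1.735, -0.0, 1.029, -0.033], 'qd': [0.001, -0.0, -0.0, -0.0, 0.0, 0.001], 'joint_efforts': [-0.002, -76.372, -43.437, 0.065, 0.042, -0.0], 'tcp_pos': [0.252, -0.653, 0.203], 'eef_rot': [0.983, 0.183, -0.0, -0.001], 'force': [1.184, 0.586, 0.963], 'moment': [0.011, 0.028, 0.001], 'gripper_force': 0.0, 'grip_width': 1.001}
top {'mtx': [[462.707, 0.0, 326.089], [0.0, 462.707, 237.436], [0.0, 0.0, 1.0]], 'dist': [0.029, 0.0, 0.0, 0.0, 0.0], 'R': [[-0.001, -1.0, 0.011], [-0.998, 0.001, -0.069], [0.069, -0.011, -0.998]], 't': [-0.043, 0.472, 0.99]}
scene {'mtx': [[618.465, 0.0, 315.292], [0.0, 618.465, 243.402], [0.0, 0.0, 1.0]], 'dist': [-0.006, 0.0, 0.0, 0.0, 0.0], 'R': [[0.773, -0.635, -0.005], [-0.408, -0.491, -0.77], [0.486, 0.597, -0.638]], 't': [-0.391, 0.205, 1.379]}
{'mtx': array([[388.53581143,   0.        , 321.8245117 ],
       [  0.        , 388.53581143, 244.1076008 ],
       [  0.        ,   0.        ,   1.        ]]), 'dist': array([-0.05068314,  0.        ,  0.        ,  0.        ,  0.        ]), 'T_tool_cam': array([[-9.99436871e-05, -9.57164944e-01, -2.89543194e-01,
         8.28519098e-02],
       [ 9.99999882e-01,  4.20552189e-05, -4.84202218e-04,
         1.53021837e-04],
       [ 4.75638191e-04, -2.89543208e-01,  9.57164826e-01,
        -1.80116492e-01],
       [ 0.00000000e+00,  0.00000000e+00,  0.00000000e+00,
         1.00000000e+00]])}
```

View pics/top0.png

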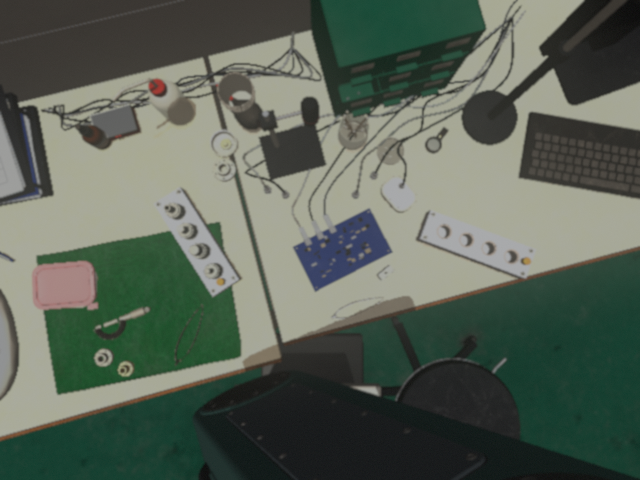

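View pics/scene0.png

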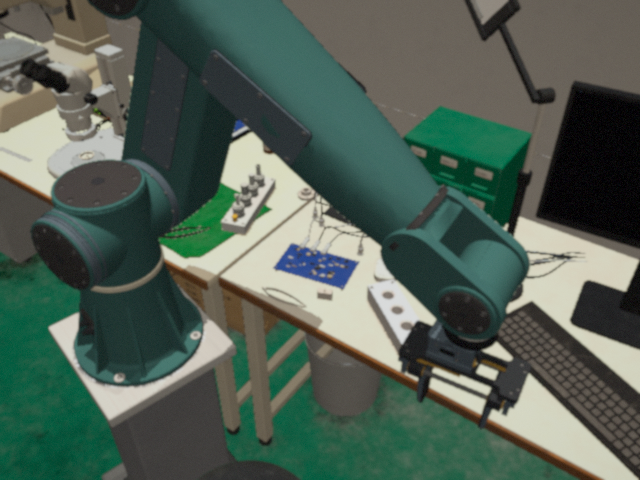

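The top view shows the sleeve rack on the left, from (172,207) to (213,270), with its stud at (221,283). The drip rack is on the right, from (443,232) to (511,256), with its stud at (527,261). Both racks therefore count from the lower-right end.

```bash
cat > h.py <<'E'
import cv2,numpy as np
from scipy.spatial.transform import Rotation as Ro
def cloud(d,c,R,t):
    v,u=np.mgrid[0:480,0:640]
    n=cv2.undistortPoints(np.stack([u,v],-1).reshape(-1,1,2).astype(float),c["mtx"],c["dist"]).reshape(480,640,2)
    P=np.dstack([n*d[...,None],d])
    return (P-t)@R
def plane(uv,z,c,R,t):
    n=cv2.undistortPoints(np.array(uv,float).reshape(-1,1,2),c["mtx"],c["dist"])[:,0]
    r=np.c_[n,np.ones(len(n))]@R; o=-R.T@t
    return o+r*((z-o[2])/r[:,2])[:,None]
E
python3 - <<'E'
from h import *; from cell import viewer
f=np.load("top0.npz"); c=viewer.calibration("top"); W=cloud(f["d"],c,c["R"],c["t"])
for n,(a,b,e,g),h,stud in(("sleeve",(145,245,180,300),.033,(221,283)),("drip",(410,545,205,285),.047,(527,261))):
    Z=W[e:g,a:b]; P=Z[(abs(Z[...,2]-h)<.008)&(f["d"][e:g,a:b]>0)]
    r=cv2.minAreaRect(P[:,:2].astype(np.float32)); print(n,len(P),np.round(r[0],4),np.round(r[1],3),r[2],np.median(P[:,2]))
    print(" stud",plane([stud],h+.018,c,c["R"],c["t"])[0].round(4))
p=f["p"][:,:,::-1]
cv2.imwrite("pics/c.png",np.hstack([cv2.resize(p[180:300,145:245],None,fx=4,fy=4),cv2.resize(p[195:315,425:525],None,fx=4,fy=4)])) 
E
```

```text
sleeve 2513 [0.464  0.2349] [0.236 0.067] 33.0490608215332 0.03252145103355083
 stud [0.3752 0.1757 0.051 ]
drip 3049 [ 0.4564 -0.3628] [0.237 0.067] 69.28755950927734 0.046116581480108804
 stud [ 0.4201 -0.4566  0.065 ]
```

```bash
cat >> h.py <<'E'
def down(phi): # tool x at heading phi (deg), z down
    return Ro.from_euler("z",phi,degrees=True)*Ro.from_quat([1,0,0,0])
def plan(wps,phi0=None,step=4.0,ang=.13):
    """wps: (x,y,z,phi) list -> rows from the measured pose"""
    from cell import robot
    s=robot.sense(); p=np.array(s["tcp_pos"]); R=Ro.from_quat(s["eef_rot"])
    print("t",round(s["time"],2),"at",p.round(4),s["grip_width"],"F",np.round(s["force"],1))
    for x,y,z,phi in wps:
        q=np.array([x,y,z]); G=down(phi); rv=(R.inv()*G).as_rotvec()
        n=int(max(1,np.ceil(np.linalg.norm(q-p)*100/step),np.ceil(np.linalg.norm(rv)/ang)))
        d=(q-p)/n*100
        for i in range(n):
            Ri=R*Ro.from_rotvec(rv*i/n)
            print("[%.2f,%.2f,%.2f, %.3f,%.3f,%.3f]"%(*Ri.inv().apply(d),*(rv/n)))
        print("--"); p,R=q,G
E
python3 - <<'E'
from h import *
plan([(.456,-.363,.25,69.3)])
E
```

```text
t 0.1 at [ 0.2522 -0.6526  0.2034] 0.9979286262104131 F [-0.   0.  -0.2]
[3.27,-2.19,-0.52, -0.000,-0.000,-0.093]
[3.46,-1.87,-0.52, -0.000,-0.000,-0.093]
[3.62,-1.54,-0.52, -0.000,-0.000,-0.093]
[3.75,-1.20,-0.52, -0.000,-0.000,-0.093]
[3.84,-0.84,-0.52, -0.000,-0.000,-0.093]
[3.91,-0.48,-0.52, -0.000,-0.000,-0.093]
[3.93,-0.11,-0.52, -0.000,-0.000,-0.093]
[3.93,0.26,-0.52, -0.000,-0.000,-0.093]
[3.89,0.62,-0.52, -0.000,-0.000,-0.093]
--
```

arm_command(steps=[[[3.27, -2.19, -0.52, 0, 0, -0.093, 0], [3.46, -1.87, -0.52, 0, 0, -0.093, 0], [3.62, -1.54, -0.52, 0, 0, -0.093, 0], [3.75, -1.2, -0.52, 0, 0, -0.093, 0], [3.84, -0.84, -0.52, 0, 0, -0.093, 0], [3.91, -0.48, -0.52, 0, 0, -0.093, 0], [3.93, -0.11, -0.52, 0, 0, -0.093, 0], [3.93, 0.26, -0.52, 0, 0, -0.093, 0], [3.89, 0.62, -0.52, 0, 0, -0.093, 0], [0, 0, 0, 0, 0, 0, 0], [0, 0, 0, 0, 0, 0, 0]]])

```text
time: 1.2
tcp_pos: [0.4568, -0.363, 0.2506]
eef_rot: [0.823, 0.567, -0.0, -0.0]
force: [0.4, 0.2, 0.6]
grip_width: 1.003
gripper_force: 0.0
```

```bash
cat >> h.py <<'E'
def wrist(name):
    from cell import robot,viewer
    s=robot.sense(); p,d=viewer.capture("wrist"); c=viewer.calibration("wrist")
    T=np.eye(4); T[:3,:3]=Ro.from_quat(s["eef_rot"]).as_matrix(); T[:3,3]=s["tcp_pos"]
    M=np.linalg.inv(T@c["T_tool_cam"]); cv2.imwrite(f"pics/{name}.png",p[:,:,::-1])
    np.savez(name+".npz",p=p,d=d,M=M); return p,d,c,M[:3,:3],M[:3,3]
E
python3 - <<'E'
from h import *
p,d,c,R,t=wrist("w_drip"); W=cloud(d,c,R,t)
P=W[(abs(W[...,2]-.047)<.008)&(d>0)&(np.hypot(W[...,0]-.456,W[...,1]+.363)<.14)]
r=cv2.minAreaRect(P[:,:2].astype(np.float32)); print(len(P),np.round(r[0],4),np.round(r[1],3),r[2],np.median(P[:,2]))
plan([(.464,.235,.25,33.05)])
E
```

```text
12958 [ 0.4554 -0.3605] [0.236 0.066] 69.2172622680664 0.046283803287211475
t 1.25 at [ 0.4563 -0.3636  0.2505] 1.001851542966159 F [ 0.1  0.1 -0. ]
[3.75,-1.38,0.00, -0.000,0.000,0.042]
[3.68,-1.53,0.00, -0.000,0.000,0.042]
[3.62,-1.69,0.00, -0.000,0.000,0.042]
[3.54,-1.84,0.00, -0.000,0.000,0.042]
[3.46,-1.98,0.00, -0.000,0.000,0.042]
[3.38,-2.13,0.00, -0.000,0.000,0.042]
[3.28,-2.27,0.00, -0.000,0.000,0.042]
[3.19,-2.40,0.00, -0.000,0.000,0.042]
[3.08,-2.53,0.00, -0.000,0.000,0.042]
[2.97,-2.66,0.00, -0.000,0.000,0.042]
[2.86,-2.78,0.00, -0.000,0.000,0.042]
[2.74,-2.90,0.00, -0.000,0.000,0.042]
[2.62,-3.01,0.00, -0.000,0.000,0.042]
[2.49,-3.12,0.00, -0.000,0.000,0.042]
[2.36,-3.22,0.00, -0.000,0.000,0.042]
--
```

View pics/w_drip.png

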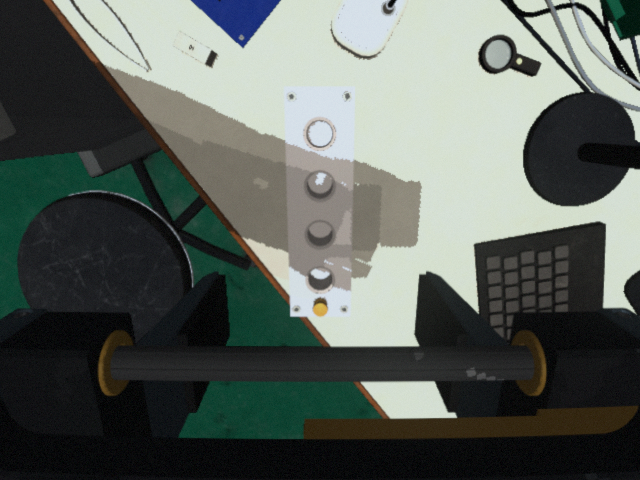

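The drip rack's holes are at (320,133), (320,184), (320,233) and (320,279), all empty, with the stud at the bottom at (320,308). Next I move to the sleeve rack.

arm_command(steps=[[[3.75, -1.38, 0, 0, 0, 0.042, 0], [3.68, -1.53, 0, 0, 0, 0.042, 0], [3.62, -1.69, 0, 0, 0, 0.042, 0], [3.54, -1.84, 0, 0, 0, 0.042, 0], [3.46, -1.98, 0, 0, 0, 0.042, 0], [3.38, -2.13, 0, 0, 0, 0.042, 0], [3.28, -2.27, 0, 0, 0, 0.042, 0], [3.19, -2.4, 0, 0, 0, 0.042, 0], [3.08, -2.53, 0, 0, 0, 0.042, 0], [2.97, -2.66, 0, 0, 0, 0.042, 0], [2.86, -2.78, 0, 0, 0, 0.042, 0], [2.74, -2.9, 0, 0, 0, 0.042, 0]]])

```text
time: 2.45
tcp_pos: [0.4627, 0.1157, 0.2506]
eef_rot: [0.94, 0.342, -0.0, 0.0]
force: [0.4, -0.9, 0.1]
grip_width: 0.999
gripper_force: 0.0
```

arm_command(steps=[[[2.62, -3.01, 0, 0, 0, 0.042, 0], [2.49, -3.12, 0, 0, 0, 0.042, 0], [2.36, -3.22, 0, 0, 0, 0.042, 0], [0, 0, 0, 0, 0, 0, 0], [0, 0, 0, 0, 0, 0, 0]]])

```text
time: 2.95
tcp_pos: [0.4646, 0.2344, 0.2502]
eef_rot: [0.959, 0.284, -0.0, 0.0]
force: [1.0, -0.5, -0.8]
grip_width: 1.005
gripper_force: 0.0
```

```bash
python3 - <<'E'
from h import *
p,d,c,R,t=wrist("w_sleeve"); W=cloud(d,c,R,t)
P=W[(abs(W[...,2]-.033)<.007)&(d>0)&(np.hypot(W[...,0]-.464,W[...,1]-.235)<.14)]
r=cv2.minAreaRect(P[:,:2].astype(np.float32)); print(len(P),np.round(r[0],4),np.round(r[1],3),r[2],np.median(P[:,2]))
a=np.radians(33.05);D=np.array([np.cos(a),np.sin(a)])
for i,y in enumerate((-.075,-.025,.025,.075)):
    C=np.array([.464,.235])+y*D; m=(np.hypot(W[...,0]-C[0],W[...,1]-C[1])<.02)&(d>0)
    for lo,hi in((.09,.108),(.064,.072)):
        Q=W[m&(W[...,2]>lo)&(W[...,2]<hi)]; 
        if len(Q)>5: (u,v),rad=cv2.minEnclosingCircle(Q[:,:2].astype(np.float32)); print(i+1,lo,len(Q),round(u,4),round(v,4),round(rad*1e3,1),C.round(4),np.median(Q[:,2]).round(4),Q[:,:2].mean(0).round(4))
from cell import robot; print(robot.sense()["joint_pos"],robot.sense()["tcp_pos"])
E
```

```text
10100 [0.4619 0.2359] [0.236 0.067] 32.936767578125 0.03234783962409178
1 0.09 118 0.3986 0.1946 4.9 [0.4011 0.1941] 0.0987 [0.4    0.1954]
1 0.064 372 0.3993 0.1952 15.1 [0.4011 0.1941] 0.0673 [0.4013 0.1966]
2 0.09 423 0.441 0.222 10.8 [0.443  0.2214] 0.0989 [0.442  0.2228]
2 0.064 187 0.4409 0.2222 15.4 [0.443  0.2214] 0.0669 [0.4468 0.2249]
3 0.09 254 0.4829 0.2493 8.1 [0.485  0.2486] 0.0993 [0.4834 0.2496]
3 0.064 328 0.4831 0.2495 15.3 [0.485  0.2486] 0.0672 [0.486  0.2511]
4 0.09 223 0.5244 0.2759 6.8 [0.5269 0.2759] 0.0994 [0.5251 0.2767]
4 0.064 468 0.5252 0.2767 15.2 [0.5269 0.2759] 0.0672 [0.5255 0.2772]
[ 4.21645810e-01  3.38498163e-02  2.06391292e+00 -2.55507728e-04
  1.04469510e+00  1.41742749e+00] [0.4645373  0.23383636 0.25032951]
```

View pics/w_sleeve.png

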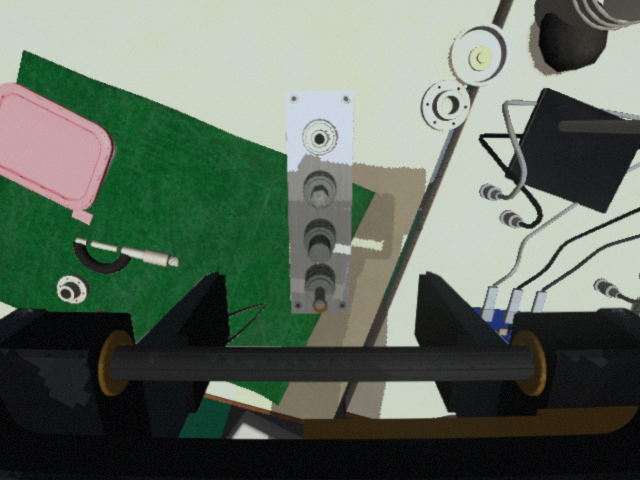

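The sleeves, counting from the stud at the bottom, hold slim, knob, hex and bored, with heads at about (320,297), (320,243), (320,189) and (320,137). I'll start with place 4.

```bash
cat >> h.py <<'E'
def place(c,phi,i,z):
    a=np.radians(phi); y=-.075+.05*(i-1); return (c[0]+y*np.cos(a),c[1]+y*np.sin(a),z,phi)
def S(i,z): return place((.4624,.2362),33.0,i,z)
def D(i,z): return place((.4551,-.3613),69.25,i,z)
E
python3 - <<'E'
from h import *
plan([S(4,.13),S(4,.087)])
E
```

```text
t 3.0 at [0.4645 0.2338 0.2503] 1.0001072791217187 F [-0.5 -0.2 -0. ]
[1.86,-0.08,3.01, 0.000,0.000,-0.000]
[1.86,-0.08,3.01, 0.000,0.000,-0.000]
[1.86,-0.08,3.01, 0.000,0.000,-0.000]
[1.86,-0.08,3.01, 0.000,0.000,-0.000]
--
[0.00,0.00,2.15, 0.000,0.000,0.000]
[0.00,0.00,2.15, 0.000,0.000,0.000]
--
```

arm_command(steps=[[[1.86, -0.08, 3.0, 0, 0, 0, 0], [1.86, -0.08, 3.0, 0, 0, 0, 0], [1.86, -0.08, 3.0, 0, 0, 0, 0], [1.86, -0.08, 3.0, 0, 0, 0, 0], [0, 0, 2.1, 0, 0, 0, 0], [0, 0, 2.1, 0, 0, 0, 0], [0, 0, 0, 0, 0, 0, 0], [0, 0, 0, 0, 0, 0, 0]]])

```text
time: 3.8
tcp_pos: [0.5254, 0.2769, 0.0891]
eef_rot: [0.959, 0.283, -0.0, 0.0]
force: [0.4, 0.1, 0.7]
grip_width: 1.003
gripper_force: 0.0
```

```bash
python3 - <<'E'
from h import *
from cell import robot
wrist("w_g4"); print(np.mean([robot.sense()["tcp_pos"] for _ in range(5)],0), S(4,.087))
E
```

```text
[0.52582691 0.27743446 0.0898034 ] (np.float64(0.5253002925959068), np.float64(0.27704792762612707), 0.087, 33.0)
```

View pics/w_g4.png

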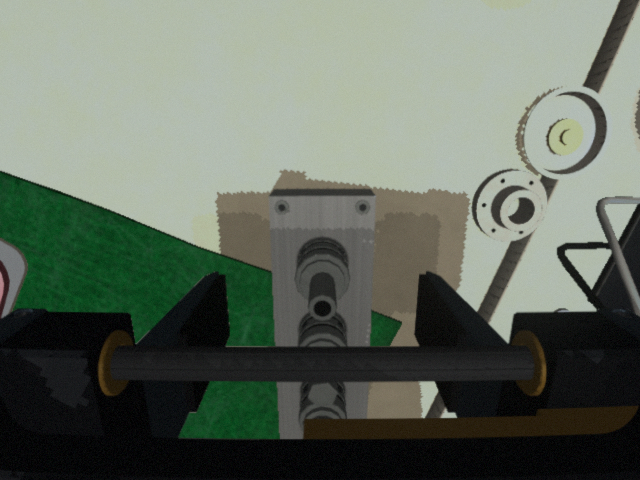

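The head is at (322,308), centred between the fingers, whose inner edges are at 228 and 417.

arm_command(steps=[[[0, 0, 0, 0, 0, 0, 1], [0, 0, 0, 0, 0, 0, 1], [0, 0, 0, 0, 0, 0, 1], [0, 0, 0, 0, 0, 0, 1], [0, 0, 0, 0, 0, 0, 1], [0, 0, 0, 0, 0, 0, 1], [0, 0, 0, 0, 0, 0, 1], [0, 0, 0, 0, 0, 0, 1], [0, 0, 0, 0, 0, 0, 1], [0, 0, 0, 0, 0, 0, 1]]], force=20)

```text
time: 4.85
tcp_pos: [0.5251, 0.2781, 0.0887]
eef_rot: [0.959, 0.284, -0.0, 0.0]
force: [-0.2, -1.6, 0.3]
grip_width: 0.154
gripper_force: 0.2
```

arm_command(steps=[[[0, 0, 0, 0, 0, 0, 1], [0, 0, 0, 0, 0, 0, 1], [0, 0, 0, 0, 0, 0, 1], [0, 0, -0.5, 0, 0, 0, 1], [0, 0, -1, 0, 0, 0, 1], [0, 0, -1.5, 0, 0, 0, 1], [0, 0, -2, 0, 0, 0, 1], [0, 0, -2, 0, 0, 0, 1], [0, 0, -2, 0, 0, 0, 1], [0, 0, -1.8, 0, 0, 0, 1], [0, 0, 0, 0, 0, 0, 1]]])

```text
time: 5.95
tcp_pos: [0.5264, 0.2788, 0.2001]
eef_rot: [0.959, 0.284, 0.002, -0.0]
force: [0.7, -0.4, 0.9]
grip_width: 0.007
gripper_force: 0.0
```

```bash
python3 - <<'E'
from h import *
plan([D(4,.197)])
E
```

```text
t 5.95 at [0.5264 0.2788 0.2001] 0.006870535088951469 F [ 0.7 -0.4  0.9]
[-2.32,3.02,0.01, 0.000,-0.000,-0.042]
[-2.44,2.92,0.01, 0.000,-0.000,-0.042]
[-2.57,2.82,0.01, 0.000,-0.000,-0.042]
[-2.68,2.71,0.01, 0.000,-0.000,-0.042]
[-2.79,2.59,0.01, 0.000,-0.000,-0.042]
[-2.90,2.47,0.01, 0.000,-0.000,-0.042]
[-3.00,2.35,0.01, 0.000,-0.000,-0.042]
[-3.10,2.22,0.01, 0.000,-0.000,-0.042]
[-3.19,2.09,0.02, 0.000,-0.000,-0.042]
[-3.28,1.95,0.02, 0.000,-0.000,-0.042]
[-3.35,1.81,0.02, 0.000,-0.000,-0.042]
[-3.43,1.67,0.02, 0.000,-0.000,-0.042]
[-3.49,1.52,0.02, 0.000,-0.000,-0.042]
[-3.56,1.37,0.02, 0.000,-0.000,-0.042]
[-3.61,1.22,0.02, 0.000,-0.000,-0.042]
--
```

The gripper shut empty (opening 0.007), so the grip slipped. I'll look before moving.

```bash
python3 - <<'E'
from h import *
p,d,c,R,t=wrist("w_slip"); W=cloud(d,c,R,t)
for i in(1,2,3,4):
    C=S(i,0); m=(np.hypot(W[...,0]-C[0],W[...,1]-C[1])<.035)&(d>0)
    Q=W[m&(W[...,2]>.085)&(W[...,2]<.15)]
    if len(Q)>5: (u,v),r=cv2.minEnclosingCircle(Q[:,:2].astype(np.float32)); print(i,len(Q),round(u,4),round(v,4),round(r*1e3,1),np.round(C[:2],4),Q[:,2].max().round(4),np.median(Q[:,2]).round(4))
E
```

```text
1 39 0.3996 0.1961 5.6 [0.3995 0.1954] 0.1004 0.0976
2 11 0.4491 0.2288 1.0 [0.4414 0.2226] 0.094 0.0891
3 46 0.4825 0.2504 7.0 [0.4834 0.2498] 0.1014 0.0991
4 319 0.5243 0.2777 7.0 [0.5253 0.277 ] 0.1014 0.0991
```

View pics/w_slip.png

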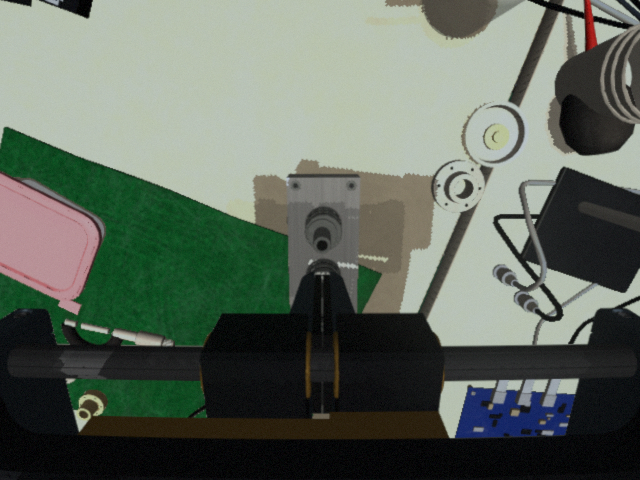

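The spool is still upright in its sleeve, head at (322,243). I'll try again with more force and check the grip before lifting.

arm_command(steps=[[[0, 0, 0, 0, 0, 0, 0.5], [0, 0, 0, 0, 0, 0, 0.5], [0, 0, 0, 0, 0, 0, 0.5], [0, 0, 0, 0, 0, 0, 0.5], [0, 0, 0, 0, 0, 0, 0.5], [0, -0.1, 2.8, 0, 0, 0, 0.5], [0, -0.1, 2.8, 0, 0, 0, 0.5], [0, 0, 2.8, 0, 0, 0, 0.5], [0, 0, 2.7, 0, 0, 0, 0.5], [0, 0, 0, 0, 0, 0, 0.5], [0, 0, 0, 0, 0, 0, 0.5]]])

```text
time: 7.1
tcp_pos: [0.524, 0.2798, 0.086]
eef_rot: [0.959, 0.284, -0.0, 0.0]
force: [-0.2, 1.2, 0.6]
grip_width: 0.499
gripper_force: 0.0
```

arm_command(steps=[[[0, 0, 0.2, 0, 0, 0, 1], [0, 0, 0, 0, 0, 0, 1], [0, 0, 0, 0, 0, 0, 1], [0, 0, 0, 0, 0, 0, 1], [0, 0, 0, 0, 0, 0, 1], [0, 0, 0, 0, 0, 0, 1], [0, 0, 0, 0, 0, 0, 1], [0, 0, 0, 0, 0, 0, 1]]], force=40)

```text
time: 7.9
tcp_pos: [0.5244, 0.2799, 0.0841]
eef_rot: [0.959, 0.284, 0.0, -0.0]
force: [0.7, -1.3, 6.1]
grip_width: 0.13
gripper_force: 40.0
```

arm_command(steps=[[[0, 0.2, -0.1, 0, 0, 0, 1], [0, 0, -0.3, 0, 0, 0, 1], [0, 0, -0.6, 0, 0, 0, 1], [0, 0, -1, 0, 0, 0, 1], [0, 0, 0, 0, 0, 0, 1]]])

```text
time: 8.4
tcp_pos: [0.5258, 0.2786, 0.1054]
eef_rot: [0.959, 0.284, 0.001, -0.0]
force: [-1.0, 0.6, -0.1]
grip_width: 0.129
gripper_force: 39.9
```

arm_command(steps=[[[0, 0, -1.5, 0, 0, 0, 1], [0, 0, -2, 0, 0, 0, 1], [0, 0, -2, 0, 0, 0, 1], [0, 0, -2, 0, 0, 0, 1], [0, 0, -1.5, 0, 0, 0, 1], [0, 0, 0, 0, 0, 0, 1]]])

```text
time: 9.0
tcp_pos: [0.5261, 0.2786, 0.1963]
eef_rot: [0.959, 0.284, 0.002, -0.0]
force: [-0.5, 0.3, -1.9]
grip_width: 0.125
gripper_force: 39.9
```

```bash
python3 - <<'E'
from h import *
wrist("w_l4"); plan([D(4,.197)])
E
```

```text
t 9.05 at [0.5255 0.2783 0.1947] 0.1252557670806536 F [ 0.8 -0.6 -0.6]
[-2.31,3.03,-0.02, 0.000,-0.000,-0.042]
[-2.44,2.92,-0.02, 0.000,-0.000,-0.042]
[-2.56,2.82,-0.02, 0.000,-0.000,-0.042]
[-2.68,2.71,-0.02, 0.000,-0.000,-0.042]
[-2.79,2.59,-0.02, 0.000,-0.000,-0.042]
[-2.89,2.47,-0.02, 0.000,-0.000,-0.042]
[-3.00,2.35,-0.02, 0.000,-0.000,-0.042]
[-3.09,2.22,-0.02, 0.000,-0.000,-0.042]
[-3.18,2.09,-0.02, 0.000,-0.000,-0.042]
[-3.27,1.95,-0.02, 0.000,-0.000,-0.042]
[-3.35,1.81,-0.02, 0.000,-0.000,-0.042]
[-3.42,1.67,-0.02, 0.000,-0.000,-0.042]
[-3.49,1.52,-0.02, 0.000,-0.000,-0.042]
[-3.55,1.38,-0.02, 0.000,-0.000,-0.042]
[-3.61,1.23,-0.02, 0.000,-0.000,-0.042]
--
```

View pics/w_l4.png

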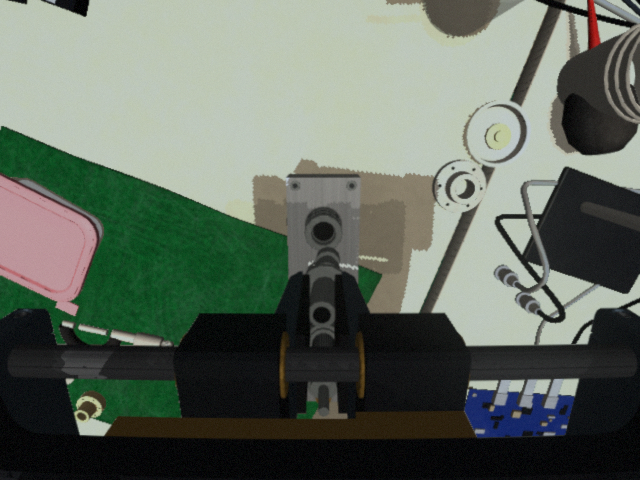

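The spool is held upright at (321,313), clear of its empty sleeve at (323,230). I'll transfer it now.

arm_command(steps=[[[-2.31, 3.03, -0.05, 0, 0, -0.042, 1], [-2.44, 2.92, -0.05, 0, 0, -0.042, 1], [-2.56, 2.82, -0.05, 0, 0, -0.042, 1], [-2.68, 2.71, -0.05, 0, 0, -0.042, 1], [-2.79, 2.59, -0.05, 0, 0, -0.042, 1], [-2.89, 2.47, -0.05, 0, 0, -0.042, 1], [-3.0, 2.35, -0.05, 0, 0, -0.042, 1], [-3.09, 2.22, -0.05, 0, 0, -0.042, 1], [-3.18, 2.09, -0.05, 0, 0, -0.042, 1], [-3.27, 1.95, -0.05, 0, 0, -0.042, 1], [-3.35, 1.81, -0.05, 0, 0, -0.042, 1], [-3.42, 1.67, -0.05, 0, 0, -0.042, 1]]])

```text
time: 10.25
tcp_pos: [0.4885, -0.1787, 0.1987]
eef_rot: [0.857, 0.515, -0.0, -0.001]
force: [0.6, 0.0, -0.6]
grip_width: 0.126
gripper_force: 39.9
```

arm_command(steps=[[[-3.49, 1.52, 0, 0, 0, -0.042, 1], [-3.55, 1.38, 0, 0, 0, -0.042, 1], [-3.61, 1.23, 0, 0, 0, -0.042, 1], [0, 0, 0, 0, 0, 0, 1], [0, 0, 0, 0, 0, 0, 1]]])

```text
time: 10.75
tcp_pos: [0.4796, -0.2915, 0.1986]
eef_rot: [0.824, 0.566, -0.0, -0.001]
force: [-0.3, 0.4, -0.6]
grip_width: 0.129
gripper_force: 39.9
```

```bash
python3 - <<'E'
from h import *
wrist("w_d4"); plan([D(4,.11),D(4,.080)])
E
```

```text
t 10.8 at [ 0.4798 -0.2908  0.1987] 0.12785653295387944 F [-0.  -0.6 -0.7]
[0.01,0.07,2.96, -0.001,-0.000,-0.001]
[0.01,0.07,2.96, -0.001,-0.000,-0.001]
[0.01,0.07,2.96, -0.001,-0.000,-0.001]
--
[0.00,0.00,3.00, 0.000,0.000,0.000]
--
```

View pics/w_d4.png

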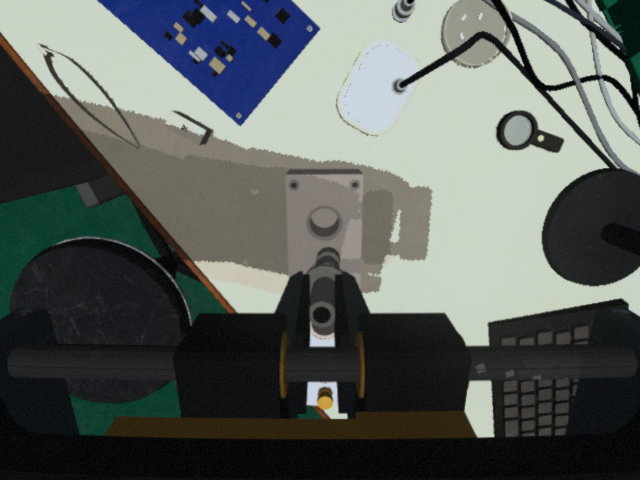

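The hole is at (324,221) and the spool's foot at (326,255), in line with it. I'll lower it.

arm_command(steps=[[[0, 0.1, 3, 0, 0, 0, 1], [0, 0.1, 3, 0, 0, 0, 1], [0, 0, 2.5, 0, 0, 0, 1], [0, 0, 1.5, 0, 0, 0, 1], [0, 0, 1, 0, 0, 0, 1], [0, 0, 0.5, 0, 0, 0, 1], [0, 0, 0, 0, 0, 0, 1], [0, 0, 0, 0, 0, 0, 1]]])

```text
time: 11.6
tcp_pos: [0.4826, -0.2921, 0.0854]
eef_rot: [0.824, 0.567, 0.0, 0.0]
force: [0.0, 0.1, -1.0]
grip_width: 0.126
gripper_force: 39.9
```

arm_command(steps=[[[0, 0, 0.3, 0, 0, 0, 1], [0, 0, 0.2, 0, 0, 0, 1], [0, 0, 0, 0, 0, 0, 1], [0, 0, 0, 0, 0, 0, 1]]])

```text
time: 12.0
tcp_pos: [0.4823, -0.2921, 0.0798]
eef_rot: [0.824, 0.567, 0.0, 0.0]
force: [-0.4, -0.2, -1.2]
grip_width: 0.125
gripper_force: 39.9
```

arm_command(steps=[[[0, 0, 0.1, 0, 0, 0, 1], [0, 0, 0.1, 0, 0, 0, 1], [0, 0, 0, 0, 0, 0, 1], [0, 0, 0, 0, 0, 0, 1]]])

```text
time: 12.4
tcp_pos: [0.4831, -0.2926, 0.0786]
eef_rot: [0.824, 0.567, 0.0, 0.001]
force: [-0.3, -0.0, 9.1]
grip_width: 0.127
gripper_force: 40.0
```

It is on the floor (9 N). I'll release, rise and look.

arm_command(steps=[[[0, 0, -0.05, 0, 0, 0, 0.5], [0, 0, 0, 0, 0, 0, 0.5], [0, 0, 0, 0, 0, 0, 0.5], [0, 0, 0, 0, 0, 0, 0.5], [0, 0, 0, 0, 0, 0, 0.5], [0, 0, -2, 0, 0, 0, 0.5], [0, 0, -3, 0, 0, 0, 0.5], [0, 0, -3, 0, 0, 0, 0.5], [0, 0, -3, 0, 0, 0, 0.5], [0, 0, 0, 0, 0, 0, 0.5]]])

```text
time: 13.4
tcp_pos: [0.484, -0.2931, 0.1921]
eef_rot: [0.824, 0.567, 0.001, 0.003]
force: [-0.3, -0.0, -0.5]
grip_width: 0.501
gripper_force: 0.0
```

```bash
cat >> h.py <<'E'
def heads(W,d,F,top):
    for i in(1,2,3,4):
        C=F(i,0); m=(np.hypot(W[...,0]-C[0],W[...,1]-C[1])<.03)&(d>0)
        Q=W[m&(abs(W[...,2]-top)<.005)]
        if len(Q)>20: (u,v),r=cv2.minEnclosingCircle(Q[:,:2].astype(np.float32)); print("head",i,len(Q),round(u,4),round(v,4),round(r*1e3,1),np.round(C[:2],4),np.median(Q[:,2]).round(4))
E
python3 - <<'E'
from h import *
p,d,c,R,t=wrist("w_p4"); W=cloud(d,c,R,t); heads(W,d,D,.095)
plan([S(3,.19),S(3,.084)])
E
```

```text
head 4 271 0.4854 -0.2946 6.9 [ 0.4817 -0.2912] 0.0944
t 13.45 at [ 0.4832 -0.2926  0.19  ] 0.49976335369498426 F [ 0.2  0.5 -0.2]
[3.62,-1.38,-0.01, 0.000,-0.000,0.045]
[3.55,-1.54,-0.01, 0.000,-0.000,0.045]
[3.48,-1.70,-0.01, 0.000,-0.000,0.045]
[3.40,-1.86,-0.01, 0.000,-0.000,0.045]
[3.31,-2.01,-0.01, 0.000,-0.000,0.045]
[3.22,-2.15,-0.01, 0.000,-0.000,0.045]
[3.12,-2.30,-0.01, 0.000,-0.000,0.045]
[3.01,-2.43,-0.00, 0.000,-0.000,0.045]
[2.90,-2.57,-0.00, 0.000,-0.000,0.045]
[2.78,-2.70,-0.00, 0.000,-0.000,0.045]
[2.66,-2.82,-0.00, 0.000,-0.000,0.045]
[2.53,-2.93,-0.00, 0.000,-0.000,0.045]
[2.39,-3.05,-0.00, 0.000,-0.000,0.045]
[2.26,-3.15,-0.00, 0.000,-0.000,0.045]
--
[0.00,0.00,3.53, 0.000,0.000,0.000]
[0.00,0.00,3.53, 0.000,0.000,0.000]
[0.00,0.00,3.53, 0.000,0.000,0.000]
--
```

arm_command(steps=[[[3.62, -1.38, 0, 0, 0, 0.045, 0.5], [3.55, -1.54, 0, 0, 0, 0.045, 0.5], [3.48, -1.7, 0, 0, 0, 0.045, 0.5], [3.4, -1.86, 0, 0, 0, 0.045, 0.5], [3.31, -2.01, 0, 0, 0, 0.045, 0.5], [3.22, -2.15, 0, 0, 0, 0.045, 0.5], [3.12, -2.3, 0, 0, 0, 0.045, 0.5], [3.01, -2.43, 0, 0, 0, 0.045, 0.5], [2.9, -2.57, 0, 0, 0, 0.045, 0.5], [2.78, -2.7, 0, 0, 0, 0.045, 0.5], [2.66, -2.82, 0, 0, 0, 0.045, 0.5], [2.53, -2.93, 0, 0, 0, 0.045, 0.5]]])

```text
time: 14.65
tcp_pos: [0.4815, 0.1743, 0.187]
eef_rot: [0.945, 0.326, -0.001, -0.0]
force: [0.4, -0.3, -0.1]
grip_width: 0.501
gripper_force: 0.0
```

arm_command(steps=[[[2.39, -3.05, 0, 0, 0, 0.045, 0.5], [2.26, -3.15, 0, 0, 0, 0.045, 0.5], [0, 0, 3, 0, 0, 0, 0.5], [0, 0, 3, 0, 0, 0, 0.5], [0, 0, 0, 0, 0, 0, 0.5], [0, 0, 0, 0, 0, 0, 0.5], [0, 0, 0, 0, 0, 0, 0.5]]])

```text
time: 15.35
tcp_pos: [0.483, 0.2504, 0.1293]
eef_rot: [0.959, 0.284, 0.001, -0.0]
force: [-0.1, 0.1, -0.3]
grip_width: 0.501
gripper_force: 0.0
```

```bash
python3 - <<'E'
from h import *
p,d,c,R,t=wrist("w_a3"); W=cloud(d,c,R,t); heads(W,d,S,.1)
plan([S(3,.085)])
E
```

```text
head 1 151 0.3995 0.195 5.0 [0.3995 0.1954] 0.0985
head 2 271 0.4444 0.2238 9.9 [0.4414 0.2226] 0.0985
head 3 540 0.4832 0.2493 8.0 [0.4834 0.2498] 0.0992
t 15.4 at [0.4832 0.2504 0.1295] 0.5012821903166478 F [0.5 0.6 0. ]
[-0.01,0.03,2.23, 0.000,-0.001,-0.000]
[-0.01,0.03,2.23, 0.000,-0.001,-0.000]
--
```

Well centred over the hex head, so I'll descend, close and lift.

arm_command(steps=[[[0, 0.05, 2.2, 0, 0, 0, 0.5], [0, 0, 2.2, 0, 0, 0, 0.5], [0, 0, 0, 0, 0, 0, 1], [0, 0, 0, 0, 0, 0, 1], [0, 0, 0, 0, 0, 0, 1], [0, 0, 0, 0, 0, 0, 1], [0, 0, 0, 0, 0, 0, 1], [0, 0, 0, 0, 0, 0, 1], [0, 0, 0, 0, 0, 0, 1], [0, 0, 0, 0, 0, 0, 1], [0, 0, 0, 0, 0, 0, 1]]], force=40)

```text
time: 16.5
tcp_pos: [0.4836, 0.2502, 0.0852]
eef_rot: [0.959, 0.284, 0.001, -0.0]
force: [0.5, -1.9, 7.2]
grip_width: 0.136
gripper_force: 40.0
```

arm_command(steps=[[[0, 0, -0.3, 0, 0, 0, 1], [0, 0, -0.6, 0, 0, 0, 1], [0, 0, -1, 0, 0, 0, 1], [0, 0, -1.6, 0, 0, 0, 1], [0, 0, -2, 0, 0, 0, 1], [0, 0, -2, 0, 0, 0, 1], [0, 0, -2, 0, 0, 0, 1], [0, 0, -1.6, 0, 0, 0, 1], [0, 0, 0, 0, 0, 0, 1]]])

```text
time: 17.4
tcp_pos: [0.4838, 0.2505, 0.1979]
eef_rot: [0.959, 0.284, 0.002, -0.0]
force: [0.5, 0.0, -1.4]
grip_width: 0.13
gripper_force: 40.0
```

```bash
python3 - <<'E'
from h import *
plan([D(3,.197)])
E
```

```text
t 17.4 at [0.4838 0.2505 0.1979] 0.12957135832222336 F [ 0.5  0.  -1.4]
[-2.25,3.22,-0.00, 0.000,-0.000,-0.042]
[-2.38,3.12,-0.00, 0.000,-0.000,-0.042]
[-2.51,3.02,-0.00, 0.000,-0.000,-0.042]
[-2.64,2.91,-0.00, 0.000,-0.000,-0.042]
[-2.76,2.79,-0.00, 0.000,-0.000,-0.042]
[-2.87,2.68,0.00, 0.000,-0.000,-0.042]
[-2.98,2.55,0.00, 0.000,-0.000,-0.042]
[-3.09,2.42,0.00, 0.000,-0.000,-0.042]
[-3.19,2.29,0.00, 0.000,-0.000,-0.042]
[-3.28,2.16,0.00, 0.000,-0.000,-0.042]
[-3.37,2.02,0.00, 0.000,-0.000,-0.042]
[-3.45,1.87,0.00, 0.000,-0.000,-0.042]
[-3.53,1.72,0.00, 0.000,-0.000,-0.042]
[-3.60,1.57,0.00, 0.000,-0.000,-0.042]
[-3.66,1.42,0.01, 0.000,-0.000,-0.042]
--
```

arm_command(steps=[[[-2.25, 3.22, 0, 0, 0, -0.042, 1], [-2.38, 3.12, 0, 0, 0, -0.042, 1], [-2.51, 3.02, 0, 0, 0, -0.042, 1], [-2.64, 2.91, 0, 0, 0, -0.042, 1], [-2.76, 2.79, 0, 0, 0, -0.042, 1], [-2.87, 2.68, 0, 0, 0, -0.042, 1], [-2.98, 2.55, 0, 0, 0, -0.042, 1], [-3.09, 2.42, 0, 0, 0, -0.042, 1], [-3.19, 2.29, 0, 0, 0, -0.042, 1], [-3.28, 2.16, 0, 0, 0, -0.042, 1], [-3.37, 2.02, 0, 0, 0, -0.042, 1], [-3.45, 1.87, 0, 0, 0, -0.042, 1]]])

```text
time: 18.6
tcp_pos: [0.4655, -0.2224, 0.1947]
eef_rot: [0.857, 0.515, -0.0, -0.0]
force: [1.3, -0.5, -1.2]
grip_width: 0.136
gripper_force: 40.0
```

arm_command(steps=[[[-3.53, 1.72, 0, 0, 0, -0.042, 1], [-3.6, 1.57, 0, 0, 0, -0.042, 1], [-3.66, 1.42, 0, 0, 0, -0.042, 1], [0, 0, 0, 0, 0, 0, 1], [0, 0, 0, 0, 0, 0, 1], [0, 0, 0, 0, 0, 0, 1]]])

```text
time: 19.2
tcp_pos: [0.4614, -0.3377, 0.1947]
eef_rot: [0.824, 0.567, -0.0, -0.001]
force: [-0.7, -0.1, -1.0]
grip_width: 0.136
gripper_force: 40.0
```

```bash
python3 - <<'E'
from h import *
p,d,c,R,t=wrist("w_d3"); W=cloud(d,c,R,t); heads(W,d,D,.095)
for lo,hi in((.19,.22),(.168,.185)): # held spool: head top, collar
    m=(d>0)&(W[...,2]>lo)&(W[...,2]<hi); v,u=np.where(m); k=(u>295)&(u<345); print(lo,k.sum(),W[m][k].mean(0).round(4) if k.sum() else "")
plan([D(3,.084)])
E
```

```text
head 4 297 0.4857 -0.2941 7.1 [ 0.4817 -0.2912] 0.0944
0.19 1426 [ 0.463  -0.3335  0.2072]
0.168 553 [ 0.4642 -0.3313  0.1775]
t 19.25 at [ 0.4616 -0.3376  0.1949] 0.13336056130949445 F [-0.1  0.3 -0.9]
[0.02,0.08,3.70, -0.000,-0.000,-0.001]
[0.02,0.08,3.70, -0.000,-0.000,-0.001]
[0.02,0.08,3.70, -0.000,-0.000,-0.001]
--
```

View pics/w_d3.png

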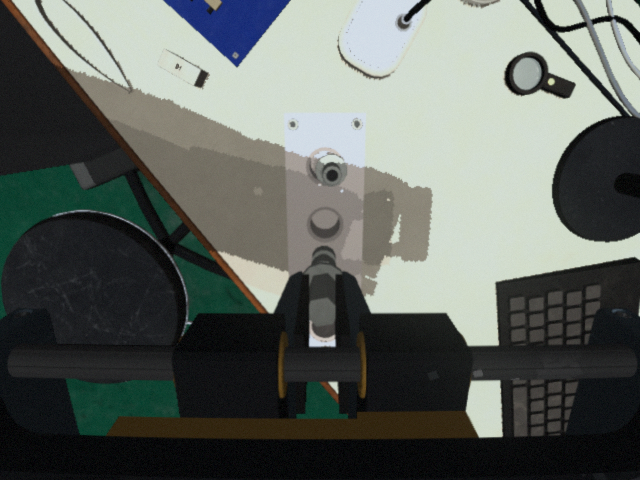

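Spool 4 stands upright in its hole at (331,175). Hole 3 at (324,222) is nearly in line with the held spool, so I'll shift about 1 mm and lower.

arm_command(steps=[[[0, 0.1, 3, 0, 0, 0, 1], [0, 0, 3, 0, 0, 0, 1], [0, 0, 2.5, 0, 0, 0, 1], [0, 0, 1.5, 0, 0, 0, 1], [0, 0, 0.6, 0, 0, 0, 1], [0, 0, 0.3, 0, 0, 0, 1], [0, 0, 0.2, 0, 0, 0, 1], [0, 0, 0, 0, 0, 0, 1], [0, 0, 0, 0, 0, 0, 1]]])

```text
time: 20.15
tcp_pos: [0.4631, -0.3393, 0.085]
eef_rot: [0.824, 0.567, 0.0, 0.001]
force: [0.1, 0.6, -1.0]
grip_width: 0.136
gripper_force: 40.0
```

arm_command(steps=[[[0, 0, 0.25, 0, 0, 0, 1], [0, 0, 0.2, 0, 0, 0, 1], [0, 0, 0, 0, 0, 0, 1], [0, 0, 0, 0, 0, 0, 1]]])

```text
time: 20.55
tcp_pos: [0.4632, -0.3395, 0.0802]
eef_rot: [0.824, 0.567, 0.0, 0.001]
force: [-0.3, -0.8, 5.8]
grip_width: 0.132
gripper_force: 40.0
```

arm_command(steps=[[[0, 0, 0, 0, 0, 0, 0.5], [0, 0, 0, 0, 0, 0, 0.5], [0, 0, 0, 0, 0, 0, 0.5], [0, 0, 0, 0, 0, 0, 0.5], [0, 0, 0, 0, 0, 0, 0.5], [0, 0, -2, 0, 0, 0, 0.5], [0, 0, -3, 0, 0, 0, 0.5], [0, 0, -3, 0, 0, 0, 0.5], [0, 0, -3, 0, 0, 0, 0.5], [0, 0, 0, 0, 0, 0, 0.5]]])

```text
time: 21.55
tcp_pos: [0.4643, -0.3403, 0.1937]
eef_rot: [0.824, 0.567, 0.001, 0.003]
force: [0.1, -0.2, -0.1]
grip_width: 0.505
gripper_force: 0.0
```

```bash
python3 - <<'E'
from h import *
p,d,c,R,t=wrist("w_p3"); W=cloud(d,c,R,t); heads(W,d,D,.095)
plan([S(2,.19)])
E
```

```text
head 3 317 0.4635 -0.3409 8.2 [ 0.464  -0.3379] 0.0942
head 4 300 0.4858 -0.2942 7.1 [ 0.4817 -0.2912] 0.0944
t 21.6 at [ 0.4635 -0.3397  0.1915] 0.4996328316413992 F [-0.8  0.5 -1.2]
[3.45,-1.48,0.00, 0.000,-0.000,0.042]
[3.38,-1.62,0.00, 0.000,-0.000,0.042]
[3.31,-1.76,0.00, 0.000,-0.000,0.042]
[3.24,-1.90,0.00, 0.000,-0.000,0.042]
[3.15,-2.03,0.00, 0.000,-0.000,0.042]
[3.07,-2.16,0.00, 0.000,-0.000,0.042]
[2.97,-2.29,0.00, 0.000,-0.000,0.042]
[2.87,-2.41,0.00, 0.000,-0.000,0.042]
[2.77,-2.53,0.01, 0.000,-0.000,0.042]
[2.66,-2.64,0.01, 0.000,-0.000,0.042]
[2.55,-2.75,0.01, 0.000,-0.000,0.042]
[2.43,-2.86,0.01, 0.000,-0.000,0.042]
[2.31,-2.96,0.01, 0.000,-0.000,0.042]
[2.18,-3.05,0.01, 0.000,-0.000,0.042]
[2.05,-3.14,0.01, 0.000,-0.000,0.042]
--
```

Place 3 is within about 3 mm of its hole's centre and on the floor. Next is the knob, place 2.

arm_command(steps=[[[3.45, -1.48, 0, 0, 0, 0.042, 0.5], [3.38, -1.62, 0, 0, 0, 0.042, 0.5], [3.31, -1.76, 0, 0, 0, 0.042, 0.5], [3.24, -1.9, 0, 0, 0, 0.042, 0.5], [3.15, -2.03, 0, 0, 0, 0.042, 0.5], [3.07, -2.16, 0, 0, 0, 0.042, 0.5], [2.97, -2.29, 0, 0, 0, 0.042, 0.5], [2.87, -2.41, 0, 0, 0, 0.042, 0.5], [2.77, -2.53, 0, 0, 0, 0.042, 0.5], [2.66, -2.64, 0, 0, 0, 0.042, 0.5], [2.55, -2.75, 0, 0, 0, 0.042, 0.5], [2.43, -2.86, 0, 0, 0, 0.042, 0.5]]])

```text
time: 22.8
tcp_pos: [0.4441, 0.1121, 0.1887]
eef_rot: [0.939, 0.343, -0.001, -0.0]
force: [0.3, 0.1, -0.8]
grip_width: 0.502
gripper_force: 0.0
```

arm_command(steps=[[[2.31, -2.96, 0, 0, 0, 0.042, 0.5], [2.18, -3.05, 0, 0, 0, 0.042, 0.5], [2.05, -3.14, 0, 0, 0, 0.042, 0.5], [0, 0, 3, 0, 0, 0, 0.5], [0, 0, 3, 0, 0, 0, 0.5], [0, 0, 0, 0, 0, 0, 0.5], [0, 0, 0, 0, 0, 0, 0.5], [0, 0, 0, 0, 0, 0, 0.5]]])

```text
time: 23.6
tcp_pos: [0.4412, 0.2232, 0.1307]
eef_rot: [0.959, 0.284, 0.0, -0.0]
force: [-0.1, 0.1, -0.1]
grip_width: 0.497
gripper_force: 0.0
```

```bash
python3 - <<'E'
from h import *
p,d,c,R,t=wrist("w_a2"); W=cloud(d,c,R,t); heads(W,d,S,.1)
plan([S(2,.085)])
E
```

```text
head 1 53 0.4011 0.1962 4.5 [0.3995 0.1954] 0.0977
head 2 903 0.4413 0.2221 10.7 [0.4414 0.2226] 0.0992
t 23.65 at [0.4413 0.2233 0.1309] 0.5003933580797209 F [ 0.3 -0.1  0.3]
[-0.02,0.03,2.30, 0.000,-0.001,-0.000]
[-0.02,0.03,2.30, 0.000,-0.001,-0.000]
--
```

arm_command(steps=[[[0, 0.05, 2.3, 0, 0, 0, 0.5], [0, 0, 2.2, 0, 0, 0, 0.5], [0, 0, 0, 0, 0, 0, 1], [0, 0, 0, 0, 0, 0, 1], [0, 0, 0, 0, 0, 0, 1], [0, 0, 0, 0, 0, 0, 1], [0, 0, 0, 0, 0, 0, 1], [0, 0, 0, 0, 0, 0, 1], [0, 0, 0, 0, 0, 0, 1], [0, 0, 0, 0, 0, 0, 1], [0, 0, 0, 0, 0, 0, 1]]])

```text
time: 24.75
tcp_pos: [0.4418, 0.2231, 0.0858]
eef_rot: [0.959, 0.284, 0.001, -0.0]
force: [0.3, -1.1, 7.8]
grip_width: 0.187
gripper_force: 40.0
```

arm_command(steps=[[[0, 0, -0.3, 0, 0, 0, 1], [0, 0, -0.6, 0, 0, 0, 1], [0, 0, -1, 0, 0, 0, 1], [0, 0, -1.6, 0, 0, 0, 1], [0, 0, -2, 0, 0, 0, 1], [0, 0, -2, 0, 0, 0, 1], [0, 0, -2, 0, 0, 0, 1], [0, 0, -1.6, 0, 0, 0, 1], [0, 0, 0, 0, 0, 0, 1]]])

```text
time: 25.65
tcp_pos: [0.4419, 0.2233, 0.1983]
eef_rot: [0.959, 0.284, 0.002, -0.0]
force: [0.0, 0.9, -1.2]
grip_width: 0.187
gripper_force: 40.0
```

```bash
python3 - <<'E'
from h import *
plan([D(2,.197)])
E
```

```text
t 25.65 at [0.4419 0.2233 0.1983] 0.1871045980648779 F [ 0.   0.9 -1.2]
[-2.05,3.20,0.00, 0.000,-0.000,-0.040]
[-2.17,3.12,0.00, 0.000,-0.000,-0.040]
[-2.29,3.03,0.00, 0.000,-0.000,-0.040]
[-2.41,2.94,0.00, 0.000,-0.000,-0.040]
[-2.53,2.84,0.00, 0.000,-0.000,-0.040]
[-2.64,2.74,0.00, 0.000,-0.000,-0.040]
[-2.74,2.63,0.00, 0.000,-0.000,-0.040]
[-2.84,2.52,0.00, 0.000,-0.000,-0.040]
[-2.94,2.41,0.00, 0.000,-0.000,-0.040]
[-3.03,2.29,0.00, 0.000,-0.000,-0.040]
[-3.12,2.17,0.00, 0.000,-0.000,-0.040]
[-3.21,2.04,0.01, 0.000,-0.000,-0.040]
[-3.28,1.91,0.01, 0.000,-0.000,-0.040]
[-3.36,1.78,0.01, 0.000,-0.000,-0.040]
[-3.42,1.65,0.01, 0.000,-0.000,-0.040]
[-3.49,1.51,0.01, 0.000,-0.000,-0.040]
--
```

arm_command(steps=[[[-2.05, 3.2, 0, 0, 0, -0.04, 1], [-2.17, 3.12, 0, 0, 0, -0.04, 1], [-2.29, 3.03, 0, 0, 0, -0.04, 1], [-2.41, 2.94, 0, 0, 0, -0.04, 1], [-2.53, 2.84, 0, 0, 0, -0.04, 1], [-2.64, 2.74, 0, 0, 0, -0.04, 1], [-2.74, 2.63, 0, 0, 0, -0.04, 1], [-2.84, 2.52, 0, 0, 0, -0.04, 1], [-2.94, 2.41, 0, 0, 0, -0.04, 1], [-3.03, 2.29, 0, 0, 0, -0.04, 1], [-3.12, 2.17, 0, 0, 0, -0.04, 1], [-3.21, 2.04, 0, 0, 0, -0.04, 1]]])

```text
time: 26.85
tcp_pos: [0.4447, -0.2347, 0.1952]
eef_rot: [0.864, 0.504, -0.0, -0.0]
force: [-0.3, -0.3, -0.5]
grip_width: 0.186
gripper_force: 40.0
```

arm_command(steps=[[[-3.28, 1.91, 0, 0, 0, -0.04, 1], [-3.36, 1.78, 0, 0, 0, -0.04, 1], [-3.42, 1.65, 0, 0, 0, -0.04, 1], [-3.49, 1.51, 0, 0, 0, -0.04, 1], [0, 0, 0, 0, 0, 0, 1], [0, 0, 0, 0, 0, 0, 1], [0, 0, 0, 0, 0, 0, 1]]])

```text
time: 27.55
tcp_pos: [0.447, -0.3843, 0.1951]
eef_rot: [0.821, 0.571, -0.0, -0.001]
force: [-0.2, 0.6, -0.4]
grip_width: 0.186
gripper_force: 40.0
```

```bash
python3 - <<'E'
from h import *
p,d,c,R,t=wrist("w_d2"); W=cloud(d,c,R,t); heads(W,d,D,.095)
plan([D(2,.084)])
E
```

```text
head 3 343 0.4638 -0.3406 7.9 [ 0.464  -0.3379] 0.0942
head 4 322 0.4857 -0.2948 7.0 [ 0.4817 -0.2912] 0.0945
t 27.6 at [ 0.4471 -0.3842  0.1953] 0.19326774333547322 F [ 0.4  0.2 -0.9]
[-0.03,-0.02,3.71, -0.000,-0.000,0.003]
[-0.03,-0.02,3.71, -0.000,-0.000,0.003]
[-0.03,-0.02,3.71, -0.000,-0.000,0.003]
--
```

View pics/w_d2.png

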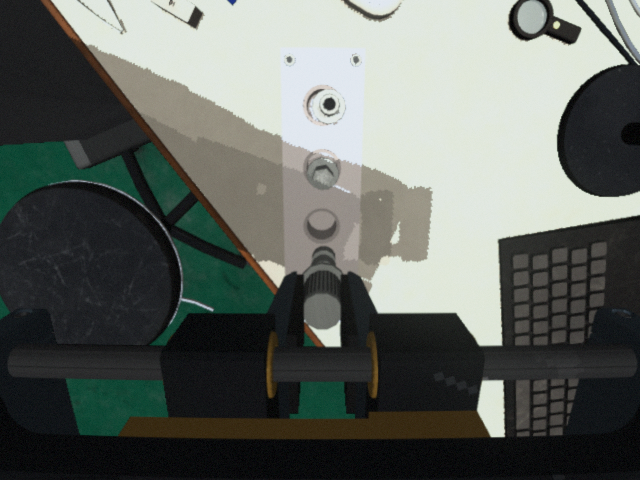

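The bored and hex spools stand in their holes at (326,105) and (323,170). Hole 2 is at (320,223) and the held foot at (323,250), so I'll shift −1.5 mm in tool y and lower.

arm_command(steps=[[[0, -0.15, 3, 0, 0, 0, 1], [0, 0, 3, 0, 0, 0, 1], [0, 0, 2.5, 0, 0, 0, 1], [0, 0, 1.5, 0, 0, 0, 1], [0, 0, 0.6, 0, 0, 0, 1], [0, 0, 0.3, 0, 0, 0, 1], [0, 0, 0.2, 0, 0, 0, 1], [0, 0, 0, 0, 0, 0, 1], [0, 0, 0, 0, 0, 0, 1]]])

```text
time: 28.5
tcp_pos: [0.4462, -0.3851, 0.0855]
eef_rot: [0.821, 0.571, 0.0, 0.001]
force: [0.0, -0.1, -0.8]
grip_width: 0.188
gripper_force: 40.0
```

arm_command(steps=[[[0, 0, 0.25, 0, 0, 0, 1], [0, 0, 0.2, 0, 0, 0, 1], [0, 0, 0, 0, 0, 0, 1], [0, 0, 0, 0, 0, 0, 1]]])

```text
time: 28.9
tcp_pos: [0.4464, -0.3853, 0.0808]
eef_rot: [0.821, 0.571, 0.0, 0.001]
force: [-0.6, 0.3, 6.0]
grip_width: 0.189
gripper_force: 40.0
```

On the floor (6 N). I'll release.

arm_command(steps=[[[0, 0, 0, 0, 0, 0, 0.5], [0, 0, 0, 0, 0, 0, 0.5], [0, 0, 0, 0, 0, 0, 0.5], [0, 0, 0, 0, 0, 0, 0.5], [0, 0, 0, 0, 0, 0, 0.5], [0, 0, -2, 0, 0, 0, 0.5], [0, 0, -3, 0, 0, 0, 0.5], [0, 0, -3, 0, 0, 0, 0.5], [0, 0, -3, 0, 0, 0, 0.5], [0, 0, 0, 0, 0, 0, 0.5]]])

```text
time: 29.9
tcp_pos: [0.4475, -0.3862, 0.1942]
eef_rot: [0.821, 0.571, 0.001, 0.003]
force: [0.0, -0.3, -0.5]
grip_width: 0.498
gripper_force: 0.0
```

```bash
python3 - <<'E'
from h import *
p,d,c,R,t=wrist("w_p2"); W=cloud(d,c,R,t); heads(W,d,D,.095)
plan([(.435,0,.19,50),S(1,.19)])
E
```

```text
head 2 551 0.4468 -0.3865 10.4 [ 0.4462 -0.3847] 0.0941
head 3 345 0.4637 -0.3409 8.0 [ 0.464  -0.3379] 0.0943
head 4 325 0.4857 -0.2941 7.0 [ 0.4817 -0.2912] 0.0945
t 29.95 at [ 0.4467 -0.3855  0.192 ] 0.49879877828152525 F [-1.3 -0.9 -1.6]
[3.57,-1.45,0.01, 0.000,0.000,0.034]
[3.52,-1.57,0.01, 0.000,0.000,0.034]
[3.47,-1.69,0.01, 0.000,0.000,0.034]
[3.41,-1.81,0.01, 0.000,0.000,0.034]
[3.34,-1.92,0.01, 0.000,0.000,0.034]
[3.27,-2.04,0.02, 0.000,0.000,0.034]
[3.20,-2.15,0.02, 0.000,0.000,0.034]
[3.13,-2.26,0.02, 0.000,0.000,0.034]
[3.05,-2.36,0.02, 0.000,0.000,0.034]
[2.96,-2.47,0.02, 0.000,0.000,0.034]
--
[2.54,-3.06,0.00, 0.000,0.000,0.059]
[2.35,-3.20,0.00, 0.000,0.000,0.059]
[2.16,-3.33,0.00, 0.000,0.000,0.059]
[1.96,-3.46,0.00, 0.000,0.000,0.059]
[1.75,-3.57,0.00, 0.000,0.000,0.059]
--
```

arm_command(steps=[[[3.57, -1.45, 0, 0, 0, 0.034, 0.5], [3.52, -1.57, 0, 0, 0, 0.034, 0.5], [3.47, -1.69, 0, 0, 0, 0.034, 0.5], [3.41, -1.81, 0, 0, 0, 0.034, 0.5], [3.34, -1.92, 0, 0, 0, 0.034, 0.5], [3.27, -2.04, 0, 0, 0, 0.034, 0.5], [3.2, -2.15, 0, 0, 0, 0.034, 0.5], [3.13, -2.26, 0, 0, 0, 0.034, 0.5], [3.05, -2.36, 0, 0, 0, 0.034, 0.5], [2.96, -2.47, 0, 0, 0, 0.034, 0.5]]])

```text
time: 30.95
tcp_pos: [0.4327, 0.0022, 0.1892]
eef_rot: [0.906, 0.423, -0.001, -0.0]
force: [0.8, 0.2, 0.3]
grip_width: 0.498
gripper_force: 0.0
```

arm_command(steps=[[[2.54, -3.06, 0, 0, 0, 0.059, 0.5], [2.35, -3.2, 0, 0, 0, 0.059, 0.5], [2.16, -3.33, 0, 0, 0, 0.059, 0.5], [1.96, -3.46, 0, 0, 0, 0.059, 0.5], [1.75, -3.57, 0, 0, 0, 0.059, 0.5], [0, 0, 3, 0, 0, 0, 0.5], [0, 0, 3, 0, 0, 0, 0.5], [0, 0, 0, 0, 0, 0, 0.5], [0, 0, 0, 0, 0, 0, 0.5], [0, 0, 0, 0, 0, 0, 0.5]]])

```text
time: 31.95
tcp_pos: [0.3981, 0.196, 0.1312]
eef_rot: [0.958, 0.286, 0.0, -0.0]
force: [1.0, 0.9, 0.6]
grip_width: 0.5
gripper_force: 0.0
```

```bash
python3 - <<'E'
from h import *
p,d,c,R,t=wrist("w_a1"); W=cloud(d,c,R,t); heads(W,d,S,.1)
plan([S(1,.085)])
E
```

```text
head 1 239 0.3984 0.1945 4.8 [0.3995 0.1954] 0.0991
t 32.0 at [0.3983 0.1961 0.1314] 0.49802122339702426 F [ 0.1 -0.5  0.1]
[0.03,0.06,2.32, 0.000,-0.001,0.002]
[0.03,0.06,2.32, 0.000,-0.001,0.002]
--
```

arm_command(steps=[[[0, 0.12, 2.3, 0, 0, 0.004, 0.5], [0, 0, 2.3, 0, 0, 0, 0.5], [0, 0, 0, 0, 0, 0, 1], [0, 0, 0, 0, 0, 0, 1], [0, 0, 0, 0, 0, 0, 1], [0, 0, 0, 0, 0, 0, 1], [0, 0, 0, 0, 0, 0, 1], [0, 0, 0, 0, 0, 0, 1], [0, 0, 0, 0, 0, 0, 1], [0, 0, 0, 0, 0, 0, 1], [0, 0, 0, 0, 0, 0, 1]]])

```text
time: 33.1
tcp_pos: [0.3989, 0.1953, 0.0849]
eef_rot: [0.959, 0.284, 0.001, -0.0]
force: [0.3, -2.1, 8.1]
grip_width: 0.076
gripper_force: 40.0
```

arm_command(steps=[[[0, 0, -0.3, 0, 0, 0, 1], [0, 0, -0.6, 0, 0, 0, 1], [0, 0, -0.6, 0, 0, 0, 1], [0, 0, 0, 0, 0, 0, 1]]])

```text
time: 33.5
tcp_pos: [0.3986, 0.1952, 0.1002]
eef_rot: [0.959, 0.284, 0.001, -0.0]
force: [-0.2, 0.6, -0.4]
grip_width: 0.073
gripper_force: 40.0
```

arm_command(steps=[[[0, 0, -1, 0, 0, 0, 1], [0, 0, -2, 0, 0, 0, 1], [0, 0, -2, 0, 0, 0, 1], [0, 0, -2, 0, 0, 0, 1], [0, 0, -2, 0, 0, 0, 1], [0, 0, -0.7, 0, 0, 0, 1], [0, 0, 0, 0, 0, 0, 1]]])

```text
time: 34.2
tcp_pos: [0.3986, 0.1952, 0.1971]
eef_rot: [0.959, 0.284, 0.001, -0.0]
force: [-0.4, 0.2, -1.4]
grip_width: 0.076
gripper_force: 40.0
```

```bash
python3 - <<'E'
from h import *
plan([(.445,0,.197,50),D(1,.197)])
E
```

```text
t 34.2 at [0.3986 0.1952 0.1971] 0.07625818739818578 F [-0.4  0.2 -1.4]
[-1.13,3.15,0.00, 0.000,-0.000,-0.049]
[-1.28,3.09,0.00, 0.000,-0.000,-0.049]
[-1.43,3.02,0.00, 0.000,-0.000,-0.049]
[-1.58,2.95,0.00, 0.000,-0.000,-0.049]
[-1.72,2.87,0.00, 0.000,-0.000,-0.049]
[-1.86,2.78,0.00, 0.000,-0.000,-0.049]
--
[-3.10,2.41,0.00, 0.000,0.000,-0.031]
[-3.17,2.31,0.00, 0.000,0.000,-0.031]
[-3.24,2.21,0.00, 0.000,0.000,-0.031]
[-3.31,2.11,0.00, 0.000,0.000,-0.031]
[-3.37,2.01,0.00, 0.000,0.000,-0.031]
[-3.43,1.91,0.00, 0.000,0.000,-0.031]
[-3.49,1.80,0.00, 0.000,0.000,-0.031]
[-3.54,1.69,0.00, 0.000,0.000,-0.031]
[-3.59,1.58,0.00, 0.000,0.000,-0.031]
[-3.64,1.47,0.00, 0.000,0.000,-0.031]
[-3.68,1.36,0.00, 0.000,0.000,-0.031]
--
```

arm_command(steps=[[[-1.13, 3.15, 0, 0, 0, -0.049, 1], [-1.28, 3.09, 0, 0, 0, -0.049, 1], [-1.43, 3.02, 0, 0, 0, -0.049, 1], [-1.58, 2.95, 0, 0, 0, -0.049, 1], [-1.72, 2.87, 0, 0, 0, -0.049, 1], [-1.86, 2.78, 0, 0, 0, -0.049, 1], [-3.1, 2.41, 0, 0, 0, -0.031, 1], [-3.17, 2.31, 0, 0, 0, -0.031, 1], [-3.24, 2.21, 0, 0, 0, -0.031, 1], [-3.31, 2.11, 0, 0, 0, -0.031, 1], [-3.37, 2.01, 0, 0, 0, -0.031, 1], [-3.43, 1.91, 0, 0, 0, -0.031, 1]]])

```text
time: 35.4
tcp_pos: [0.4344, -0.2369, 0.195]
eef_rot: [0.863, 0.505, -0.0, -0.001]
force: [0.9, 0.9, -0.8]
grip_width: 0.078
gripper_force: 40.0
```

arm_command(steps=[[[-3.49, 1.8, 0, 0, 0, -0.031, 1], [-3.54, 1.69, 0, 0, 0, -0.031, 1], [-3.59, 1.58, 0, 0, 0, -0.031, 1], [-3.64, 1.47, 0, 0, 0, -0.031, 1], [-3.68, 1.36, 0, 0, 0, -0.031, 1], [0, 0, 0, 0, 0, 0, 1], [0, 0, 0, 0, 0, 0, 1], [0, 0, 0, 0, 0, 0, 1]]])

```text
time: 36.2
tcp_pos: [0.4276, -0.4305, 0.1952]
eef_rot: [0.822, 0.57, -0.0, -0.001]
force: [-1.4, 0.0, -0.6]
grip_width: 0.077
gripper_force: 40.0
```

```bash
python3 - <<'E'
from h import *
p,d,c,R,t=wrist("w_d1"); W=cloud(d,c,R,t); heads(W,d,D,.095)
plan([D(1,.084)])
E
```

```text
head 2 611 0.4467 -0.3867 10.4 [ 0.4462 -0.3847] 0.0943
head 3 368 0.4638 -0.3406 7.9 [ 0.464  -0.3379] 0.0944
head 4 404 0.486 -0.2942 7.2 [ 0.4817 -0.2912] 0.0945
t 36.25 at [ 0.4278 -0.4305  0.1956] 0.07390752271081118 F [-0.5 -0.4 -0.1]
[-0.02,0.04,3.72, -0.000,-0.000,0.001]
[-0.02,0.04,3.72, -0.000,-0.000,0.001]
[-0.02,0.03,3.72, -0.000,-0.000,0.001]
--
```

View pics/w_d1.png

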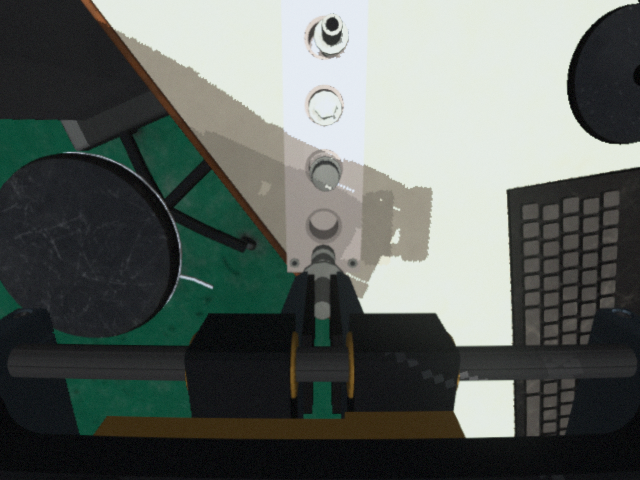

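Hole 1 at (323,223) lines up with the held foot at (323,255), so I'll lower straight down.

arm_command(steps=[[[0, 0, 3, 0, 0, 0, 1], [0, 0, 3, 0, 0, 0, 1], [0, 0, 2.5, 0, 0, 0, 1], [0, 0, 1.5, 0, 0, 0, 1], [0, 0, 0.6, 0, 0, 0, 1], [0, 0, 0.3, 0, 0, 0, 1], [0, 0, 0.2, 0, 0, 0, 1], [0, 0, 0, 0, 0, 0, 1], [0, 0, 0, 0, 0, 0, 1]]])

```text
time: 37.15
tcp_pos: [0.4283, -0.432, 0.086]
eef_rot: [0.822, 0.569, 0.0, 0.001]
force: [0.4, -0.1, -0.3]
grip_width: 0.075
gripper_force: 40.0
```

arm_command(steps=[[[0, 0, 0.25, 0, 0, 0, 1], [0, 0, 0.2, 0, 0, 0, 1], [0, 0, 0, 0, 0, 0, 1], [0, 0, 0, 0, 0, 0, 1]]])

```text
time: 37.55
tcp_pos: [0.4279, -0.4316, 0.0807]
eef_rot: [0.822, 0.569, -0.0, -0.0]
force: [-0.2, -0.7, -0.6]
grip_width: 0.078
gripper_force: 40.0
```

arm_command(steps=[[[0, 0, 0.15, 0, 0, 0, 1], [0, 0, 0, 0, 0, 0, 1], [0, 0, 0, 0, 0, 0, 1]]])

```text
time: 37.85
tcp_pos: [0.4285, -0.4322, 0.0798]
eef_rot: [0.822, 0.569, 0.0, 0.001]
force: [-0.2, -0.3, 5.1]
grip_width: 0.076
gripper_force: 40.0
```

arm_command(steps=[[[0, 0, 0, 0, 0, 0, 0.5], [0, 0, 0, 0, 0, 0, 0.5], [0, 0, 0, 0, 0, 0, 0.5], [0, 0, 0, 0, 0, 0, 0.5], [0, 0, 0, 0, 0, 0, 0.5], [0, 0, -2, 0, 0, 0, 0.5], [0, 0, -3, 0, 0, 0, 0.5], [0, 0, -3, 0, 0, 0, 0.5], [0, 0, -3, 0, 0, 0, 0.5], [0, 0, -2, 0, 0, 0, 0.5], [0, 0, 0, 0, 0, 0, 0.5], [0, 0, 0, 0, 0, 0, 0.5]]])

```text
time: 39.05
tcp_pos: [0.4279, -0.4315, 0.209]
eef_rot: [0.822, 0.57, 0.0, 0.0]
force: [0.1, 0.0, 0.1]
grip_width: 0.501
gripper_force: 0.0
```

```bash
python3 - <<'E'
from h import *
p,d,c,R,t=wrist("w_end"); W=cloud(d,c,R,t); heads(W,d,D,.095)
P=W[(abs(W[...,2]-.047)<.006)&(d>0)&(np.hypot(W[...,0]-.456,W[...,1]+.363)<.14)]
r=cv2.minAreaRect(P[:,:2].astype(np.float32)); print(np.round(r[0],4),np.round(r[1],3),r[2])
E
```

```text
head 1 129 0.4289 -0.4326 4.9 [ 0.4285 -0.4314] 0.0941
head 2 556 0.4467 -0.3868 10.4 [ 0.4462 -0.3847] 0.0942
head 3 337 0.4638 -0.3406 7.9 [ 0.464  -0.3379] 0.0944
head 4 365 0.4858 -0.2943 7.1 [ 0.4817 -0.2912] 0.0946
[ 0.453  -0.3675] [0.224 0.067] 69.12872314453125
```

View pics/w_end.png

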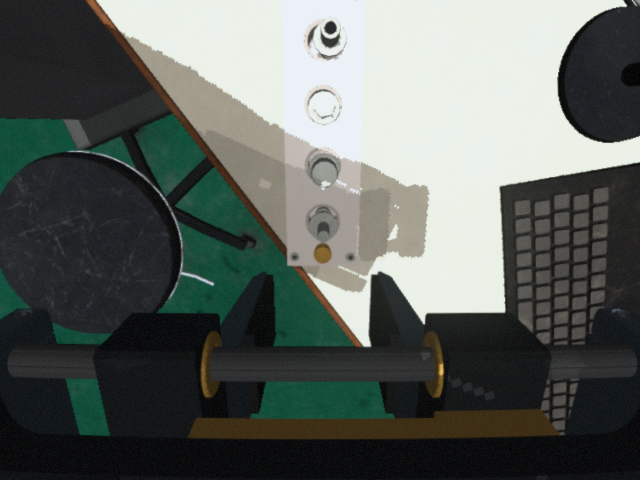

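All four spools stand upright on the hole floors. Counted from the stud at (322,254) the order is slim, knob, hex, bored, and every head is within about 5 mm of its hole's centre. I'll hand in.

```bash
python3 -c "
from cell import robot; print(robot.close_job())"
```

```text
the job is handed in; nothing more can be done
None
```

I stood all four spools in the drip rack in the order they had in the sleeve rack (slim, knob, hex, bored from the stud), upright and released, each about 5 mm or less from its hole's centre in my last check, and handed the job in at about 39 s; the verdict was not shown.

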